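Strip the valve internals

TASK

The filter valve on the bench has its cover off: strip its insides from the top down, one part at a time. Set the brass bush in the picking bin, the spring in the round parts dish, the washer on the steel bench block with no overhang and the rotor in the wash tub, each the same way up as it came out; set them down, do not drop them, and leave the grease jar where it stands.

Things in the scene. Friction and masses are not known exactly. Their poses are not given: they have to be found in the camera images.
- valve: Black plastic filter-valve body, fixed upright on an amber slotted collar: round, 160 mm over its top flange; a port reaches 104 mm out along own +x, another 86 mm along +y. Origin on its axis at bench level, z up. Open well 124 mm wide, floor 70 mm and rim 108 mm above the origin. In it, stacked round the rotor's boss from below: rotor, washer, spring, bush, all free to lift straight up.
- rotor: Dark grey plastic rotor, about 0.35 kg, bottom of the stack: disc 112 mm across, 40 mm high, ribs 2 mm high near its edge, with a round central boss 22 mm across standing 42 mm above the disc, bare once the rest is off; lift it by that. Origin at the centre of its flat underside, z up along the boss. Sits in the well with 6 mm play all round, disc top 2 mm above the valve's rim.
- washer: Flat white plastic washer, 62 mm outside, 26 mm bore, 6 mm thick, about 25 g; lies flat on the rotor's top face around the boss (2 mm play). Origin at the centre of its underside.
- spring: Steel coil spring, stiff (treat it as rigid), 52 mm outside, 42 mm inside, 30 mm high, about 60 g; stands on the washer around the boss. Origin at the centre of its underside, z along its axis.
- bush: Brass flanged bush, about 0.12 kg, top of the stack: tube 34 mm outside, 26 mm bore, 26 mm high in all; flange 50 mm across, 5 mm thick, its underside 5 mm above the tube's lower end. The flange lies on the spring; the 16 mm of tube above it can be gripped. Origin at the centre of the tube's lower end, z up; it stands on that end when set down.
- bin: Blue plastic picking bin, fixed, 125 mm (own x) by 105 mm (own y) outside, 55 mm high with a low front of 25 mm on its -x side; walls and floor 4 mm thick, open on top. Origin at the centre of its underside.
- dish: Round stainless-steel parts dish, fixed, 145 mm over the rim, 29 mm high, sides flaring from a flat inner floor about 114 mm across that lies 5 mm above its underside. Origin at the centre of its underside.
- block: Plain square steel bench block, fixed, 95 x 95 mm and 20 mm high, flat top. Origin at the centre of its underside, x and y parallel to its sides.
- tub: Green plastic rectangular wash tub, fixed, empty, 170 mm (own x) by 150 mm (own y) outside, 60 mm high, walls and floor 4 mm thick (a rim lip adds 4 mm all round), open on top. Origin at the centre of its underside.
- grease: Small loose white screw-top jar of grease, 52 mm across, 46 mm high, about 0.12 kg, standing on the bench near its middle, between the other things and the robot. Origin at the centre of its underside. Not to be moved.
There are look-alikes about, which are no part of the job. There is more than one size of the bush; the job needs the smaller. Several things have the shape of the rotor; the one meant has the colours described above.

How it is judged:
By the outcome, as a careful person would: the job done as asked, in the order asked, and still so for the second after the job is handed in, with the robot touching nothing.
It also fails if it takes over 125 s, if anything falls off the work surface, if the arm or the gripper's body presses on something with over 40 N, if the wrist force passes 120 N, or if a joint passes its speed limit or range.

ROBOT

A 6-joint arm with a two-finger parallel gripper is mounted at the origin on the work surface. World frame = base frame: x ahead of the robot, y to its left, z up, the work surface at z = 0. Lengths are in m, angles in rad, forces in N, time in s.
With the tool pointing down it reaches from about 0.3 to 0.775 m from the base axis. Payload 14.6 kg.
Tool frame: the origin (TCP) lies between the finger pads; the fingertips stand 14 mm ahead of it and the grasp point (between the pads) lies 5 mm behind it; z points along the fingers, y is the line along which they close (so a half turn about z gives the same grasp; the last joint's range is limited). The gripper opens to 94 mm and grips with 3 to 60 N. Pads are 16 mm wide; open, the fingers measure 119 mm over their backs; the gripper's body (75 mm by 177 mm) begins 78 mm behind the grasp point.
Start: joints at [-1.254, 0.3, 1.521, -0, 1.321, -0.067], TCP at [0.206, -0.51, 0.219] pointing down, gripper open.
Joint ranges: [-3.03, 3.03], [-0.79, 2.21], [0.23, 2.52], [-1.04, 4.18], [0, 3.07], [-2.55, 2.55]. Speed limits (rad/s): [2.22, 2.22, 2.57, 3.14, 3.14, 3.14].

INTERFACE

Orientations are given as [roll, pitch, yaw] about the fixed x, y, z axes, in that order (R = Rz(yaw) Ry(pitch) Rx(roll)).
In Python, from station import ctrl gives the robot as it stands. The module is installed in compiled form; this text tells all that it offers.
- The arm moves only by the tool move_arm, never from a script. Its argument "targets" is a list of rows, each a list of 7 numbers: the opening, from -1 (shut) to 1 (fully open), then the shift along the tool's x, y, z in units of 50 mm (1.0 is 50 mm), then the turn, a rotation vector about the tool's x, y, z in rad. A call has 1 to 12 rows; each row is the pose to reach, as a shift and turn from the pose commanded when the call began, along the tool's axes at that moment; what a row does not reach only later rows make up. A row lasts 1/10 s, in which the tool goes at most 50 mm and 8.59 degrees, less where a joint would pass 70% of its speed; a pose out of reach is approached as far as the arm can. A call with a gripper value outside its range is refused whole. The fingers move at their own pace and stop on an object; "grip_force" is the grip in N (left out, the last holds). Time passes only in rows, so rows that repeat a pose let the fingers close. It gives the time, the measured TCP pose, the force, the opening and the grip force at its end, in the units of the state.
- ctrl.get_obs(): the state, without advancing time (a new reading comes with each control period).
- ctrl.camera(name): name is "scene" or "top"; returns (picture, depth): 480x640x3 uint8, red, green, blue; 480x640 float32, m along the optical axis (not along the pixel's ray), 0 where there is no reading.
- ctrl.camera_params(name): a dict with "intrinsics" (3x3 intrinsics, pixels), "k1" (the pictures are not rectified: a ray, as slopes to the right and down, at radius r is drawn at 1 + k1 r^2 times it, then the intrinsics apply), "rvec" (rotation vector, rad) and "tvec" (3), from world to camera coordinates, as OpenCV has them. Camera axes: x right, y down, z forward; pixel columns grow to the right and rows downward; lengths in m; the calibration is good to about 2 mm. A picture is of the moment at which its call begins. camera_params takes no time and is no camera call.
- ctrl.hand_in(): hands the job in; it is judged then, once.
Trained networks look in the newest picture that a camera, given by its name, has taken for a name from the list of things; names that differ only in an ending like _2 or _b are one class to them, and where a whole thing is asked for, a point or a joint stands for the part that bears it (a point fixed in the world has none). Each returns a list of dicts, best first, with "score" (0 to 1); they miss things now and then, are a little off and sometimes report something else, mostly with a low value. They report only what shows in the picture. A call takes as long as a camera call. They do not tell look-alikes from the thing itself.
- ctrl.cut_out(camera, target): "region" (480x640 bool, what is visible of it) and "point" ([column, row] in pixels, amid what is visible of it).
- ctrl.tip_of(camera, target): "point" ([column, row] in pixels: a listed point, or the origin of a listed thing).
The state is a dict: "time_s": time; "qpos": joint angles; "joint_vel": joint speeds; "tau": joint torques, N m; "ee_pos": TCP position; "eef_rot": TCP orientation; "force": force on the tool from outside, world axes, zero at the start; "moment": the same for the moment, N m; "grip_width": finger opening in m; "grip_force": force on a finger pad.
Only numpy, scipy, OpenCV 4.12 (cv2) and the standard library are available. Lean on these libraries where they do the work, as an engineer would, in place of code of your own. Each camera call takes 0.05 s, during which the arm holds its last target. There are 200 camera calls.

## Working session

There is one attempt and no reset: what is moved stays moved. The work goes in short steps, Python scripts to look and compute and a tool call to move; the robot and the scene stay as the last step left them, time stands still between calls to the robot, and variables do not carry over. Pictures are saved under pics/ and viewed, at most 14 in all, crops included, and the job is handed in when it is done.

Besides the shell and the picture viewer there is one more tool, called after "Call:" as name([rows], argument=value, ...), one row to a line, values as JSON. move_arm: Moves the arm, as the interface text tells. Its arguments: {"type":"object","properties":{"targets":{"type":"array"},"grip_force":{"type":"number"}},"required":["targets"]}

```bash
mkdir -p pics; cat > h.py <<'E'
import numpy as np, cv2
from station import ctrl
def cam(n):
    p=ctrl.camera_params(n); return np.array(p["intrinsics"]),p["k1"],cv2.Rodrigues(np.array(p["rvec"],float))[0],np.array(p["tvec"],float).ravel()
def rays(n,uv):
    K,k1,R,t=cam(n); uv=np.atleast_2d(uv).astype(float)
    d=cv2.undistortPoints(uv.reshape(-1,1,2),K,np.array([k1,0,0,0.])).reshape(-1,2)
    return np.c_[d,np.ones(len(d))],R,t
def at_depth(n,uv,z):
    d,R,t=rays(n,uv); return (d*np.reshape(z,(-1,1))-t)@R
def at_z(n,uv,z):
    d,R,t=rays(n,uv); c=-R.T@t; w=d@R; return c+w*((z-c[2])/w[:,2])[:,None]
def cloud(n,dep,reg):
    v,u=np.nonzero(reg&(dep>0)); return at_depth(n,np.c_[u,v],dep[v,u])
def save(img,name): cv2.imwrite("pics/"+name,img[...,::-1])
E
python3 - <<'E'
from h import *
np.set_printoptions(precision=4,suppress=True)
for n in("scene","top"):
    im,d=ctrl.camera(n); save(im,n+"0.png"); np.savez("pics/"+n+"0.npz",d=d,im=im)
    K,k1,R,t=cam(n); print(n,-R.T@t,R[2])
    for o in "valve rotor washer spring bush bin dish block tub grease".split():
        for r in ctrl.cut_out(n,o)[:4]:
            P=cloud(n,d,r["region"]); 
            if len(P)<20: continue
            z=np.percentile(P[:,2],95); T=P[P[:,2]>z-.006]
            print(o,round(r["score"],2),np.round(r["point"]),len(P),"med",np.median(P,0),"z95",round(z,3),"topmid",(T[:,:2].min(0)+T[:,:2].max(0))/2,"ext",np.ptp(T[:,:2],axis=0))
print(ctrl.get_obs())
E
```

```text
scene [ 1.1759 -0.6477  0.7052] [-0.6453  0.5694 -0.5093]
valve 0.96 [252. 309.] 3985 med [ 0.5028 -0.2241  0.0882] z95 0.111 topmid [ 0.4544 -0.1946] ext [0.1648 0.1612]
valve 0.55 [322. 278.] 562 med [ 0.4464 -0.0039  0.0356] z95 0.049 topmid [0.4355 0.0047] ext [0.0478 0.0459]
rotor 0.85 [247. 295.] 977 med [ 0.4756 -0.2131  0.1118] z95 0.114 topmid [ 0.4538 -0.1952] ext [0.1105 0.1101]
rotor 0.63 [157. 292.] 1969 med [ 0.2432 -0.2794  0.0409] z95 0.068 topmid [ 0.2273 -0.272 ] ext [0.0228 0.0201]
washer 0.6 [244. 290.] 216 med [ 0.4717 -0.2116  0.1168] z95 0.121 topmid [ 0.4585 -0.1958] ext [0.0534 0.0599]
spring 0.71 [249. 280.] 376 med [ 0.4704 -0.2048  0.131 ] z95 0.147 topmid [ 0.4613 -0.1991] ext [0.0375 0.0443]
spring 0.69 [142. 395.] 2892 med [ 0.4839 -0.4382  0.0209] z95 0.023 topmid [ 0.4739 -0.4345] ext [0.1248 0.1239]
bush 0.87 [244. 266.] 438 med [ 0.4622 -0.1978  0.1561] z95 0.169 topmid [ 0.4547 -0.1947] ext [0.0356 0.0334]
bush 0.62 [255. 386.] 1191 med [ 0.6032 -0.2893  0.0178] z95 0.039 topmid [ 0.5949 -0.2855] ext [0.0473 0.0475]
bush 0.42 [247. 278.] 369 med [ 
[... 2003 characters left out ...]
0.1574]
tub 0.59 [336. 177.] 3549 med [ 0.6735 -0.0156  0.006 ] z95 0.062 topmid [ 0.6612 -0.0154] ext [0.1975 0.1778]
grease 0.69 [332. 256.] 275 med [0.4291 0.0058 0.0453] z95 0.052 topmid [0.4322 0.0051] ext [0.0444 0.0435]
{'time_s': 1.1, 'qpos': array([-1.2536,  0.2999,  1.521 , -0.    ,  1.3207, -0.0666]), 'joint_vel': array([-0.0004,  0.001 ,  0.0004,  0.0001,  0.0006,  0.0001]), 'tau': array([  0.0017, -53.1665, -35.2917,   0.0709,   0.0214,  -0.    ]), 'ee_pos': array([ 0.2059, -0.51  ,  0.2195]), 'eef_rot': array([3.1416, 0.    , 0.3838]), 'force': array([ 0.8508,  0.4628, -0.1709]), 'moment': array([-0.0168,  0.0422,  0.0635]), 'grip_force': 0.0, 'grip_width': 0.09353673710967218}
```

View pics/scene0.png

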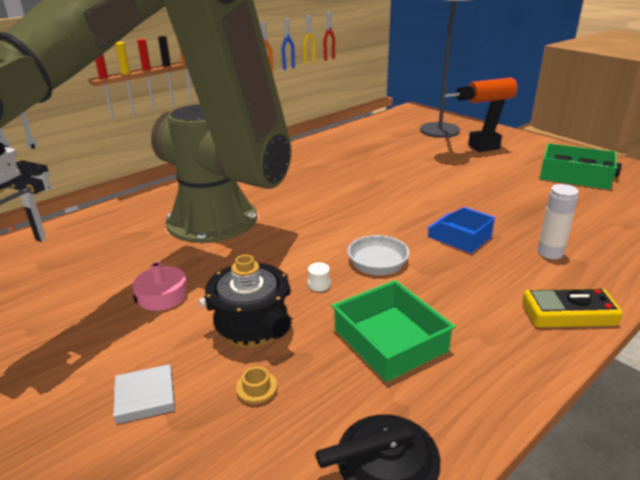

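View pics/top0.png

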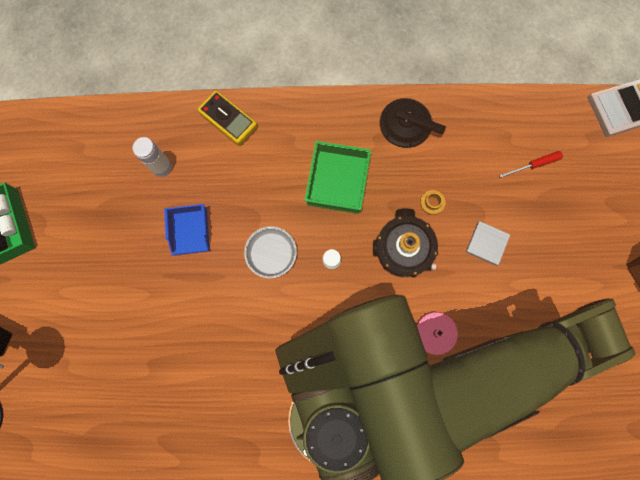

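The scene view shows the valve with its stack at (245,280): brass bush on top, spring, and white washer. The look-alikes are the large bush at (255,386) and the pink rotor at (160,287). The top view shows the tub at (338,178), the bin at (187,230), the dish at (270,252), the block at (488,243) and the grease jar at (332,259). I'll square the tool to the world axes and go above the valve.

Call:
move_arm([
  [1,6.94,-4.04,-0.8,0,0,0.3838],
  [1,6.94,-4.04,-0.8,0,0,0.3838],
  [1,6.94,-4.04,-0.8,0,0,0.3838],
  [1,6.94,-4.04,-0.8,0,0,0.3838],
  [1,6.94,-4.04,-0.8,0,0,0.3838],
  [1,6.94,-4.04,-0.8,0,0,0.3838],
  [1,6.94,-4.04,-0.8,0,0,0.3838],
  [1,6.94,-4.04,-0.8,0,0,0.3838],
  [1,6.94,-4.04,-0.8,0,0,0.3838],
  [1,6.94,-4.04,-0.8,0,0,0.3838],
  [1,6.94,-4.04,-0.8,0,0,0.3838],
  [1,6.94,-4.04,-0.8,0,0,0.3838],
])

```text
time_s: 2.3
ee_pos: [0.4513, -0.1939, 0.2593]
eef_rot: [-3.142, 0.0, -0.002]
force: [-0.6, 1.1, -0.1]
grip_width: 0.0941
grip_force: 0.0
```

```bash
python3 - <<'E'
from h import *
np.set_printoptions(precision=4,suppress=True)
S=np.load("pics/scene0.npz");T=np.load("pics/top0.npz")
def circ(P,c,zlo,zhi,r):
    m=(P[:,2]>zlo)&(P[:,2]<zhi)&(np.hypot(*(P[:,:2]-c).T)<r); Q=P[m]
    return len(Q),(Q[:,:2].min(0)+Q[:,:2].max(0))/2,np.ptp(Q[:,:2],axis=0),np.median(Q[:,2]) 
for n,D in(("scene",S),("top",T)):
    P=cloud(n,D["d"],np.ones((480,640),bool))
    print(n,"bushtop",circ(P,[.452,-.193],.160,.175,.03))
    print(" valve rim",circ(P,[.452,-.193],.104,.114,.09))
    print(" rotor+disc",circ(P,[.452,-.193],.1095,.1145,.06))
    for nm,c,a,b,r in(("block",[.471,-.431],.012,.03,.1),("tub",[.662,-.0155],.05,.07,.15),("bin",[.536,.41],.045,.065,.1)):
        Q=P[(P[:,2]>a)&(P[:,2]<b)&(np.hypot(*(P[:,:2]-c).T)<r)][:,:2]
        print(nm,cv2.minAreaRect((Q*1000).astype(np.float32)))
    Q=P[(P[:,2]>.08)&(np.hypot(*(P[:,:2]-[.70,.50]).T)<.12)]; print("bottle",Q.min(0),Q.max(0))
print(ctrl.get_obs()["qpos"],ctrl.get_obs()["ee_pos"])
E
```

```text
scene bushtop (176, array([ 0.4547, -0.1938]), array([0.0356, 0.0352]), np.float64(0.16622692227220903))
 valve rim (2423, array([ 0.4529, -0.1946]), array([0.1678, 0.1612]), np.float64(0.11004765065921815))
 rotor+disc (916, array([ 0.4538, -0.1941]), array([0.1103, 0.1124]), np.float64(0.11200116207486846))
block ((472.85369873046875, -434.3116455078125), (95.2410659790039, 98.8260269165039), 64.54488372802734)
tub ((664.4453125, -16.135040283203125), (161.7217559814453, 181.2003173828125), 79.03903198242188)
bin ((536.7008056640625, 409.5847473144531), (105.55772399902344, 118.46858978271484), 5.203435897827148)
bottle [0.691  0.4639 0.0801] [0.7524 0.5289 0.1762]
top bushtop (58, array([ 0.4519, -0.192 ]), array([0.0323, 0.0298]), np.float64(0.16653989729618204))
 valve rim (1962, array([ 0.4514, -0.1917]), array([0.1606, 0.1574]), np.float64(0.10901003921369552))
 rotor+disc (538, array([ 0.4513, -0.1952]), array([0.1092, 0.1133]), np.float64(0.11152868307111996))
block ((472.8608703613281, -432.02313232421875), (97.46617126464844, 98.4820327758789), 65.76744079589844)
tub ((664.1747436523438, -15.498619079589844), (158.96627807617188, 181.4564971923828), 79.17742156982422)
bin ((534.7694091796875, 411.6739196777344), (106.04985046386719, 116.03736877441406), 5.705434799194336)
bottle [0.6883 0.4697 0.0803] [0.747  0.5293 0.1792]
[-0.4803  0.1382  1.6243 -0.0001  1.3793  1.0923] [ 0.4513 -0.1939  0.2593]
```

Now descend to the bush's tube and grip it.

Call:
move_arm([
  [1,0.02,0,0.9,0,0,0],
  [1,0.02,0,1.6,0,0,0],
  [1,0.02,0,1.85,0,0,0],
  [1,0.02,0,1.85,0,0,0],
  [-1,0.02,0,1.85,0,0,0],
  [-1,0.02,0,1.85,0,0,0],
  [-1,0.02,0,1.85,0,0,0],
  [-1,0.02,0,1.85,0,0,0],
  [-1,0.02,0,1.85,0,0,0],
  [-1,0.02,0,1.85,0,0,0],
  [-1,0.02,0,1.85,0,0,0],
  [-1,0.02,0,1.85,0,0,0],
], grip_force=15)

```text
time_s: 3.5
ee_pos: [0.4531, -0.1927, 0.1669]
eef_rot: [3.142, 0.0, 0.0]
force: [0.2, 0.6, 0.5]
grip_width: 0.0334
grip_force: 7.9
```

Call:
move_arm([
  [-1,0,0,0,0,0,0],
  [-1,0,0,-0.2,0,0,0],
  [-1,0,0,-0.5,0,0,0],
  [-1,0,0,-0.9,0,0,0],
  [-1,0,0,-1.4,0,0,0],
  [-1,0,0,-1.4,0,0,0],
])

```text
time_s: 4.1
ee_pos: [0.454, -0.1932, 0.2404]
eef_rot: [3.139, -0.005, 0.0]
force: [0.4, 0.1, -2.0]
grip_width: 0.0334
grip_force: 15.0
```

```bash
python3 - <<'E'
from h import *
im,d=ctrl.camera("scene"); save(cv2.resize(im[120:360,150:470],None,fx=2,fy=2),"b1.png"); o=ctrl.get_obs(); print(o["ee_pos"],o["grip_width"],o["grip_force"],o["force"])
E
```

```text
[ 0.45344764 -0.19292238  0.2383692 ] 0.03283044641214324 14.999724444933236 [ 0.21909659 -0.32091935 -0.83157804]
```

View pics/b1.png

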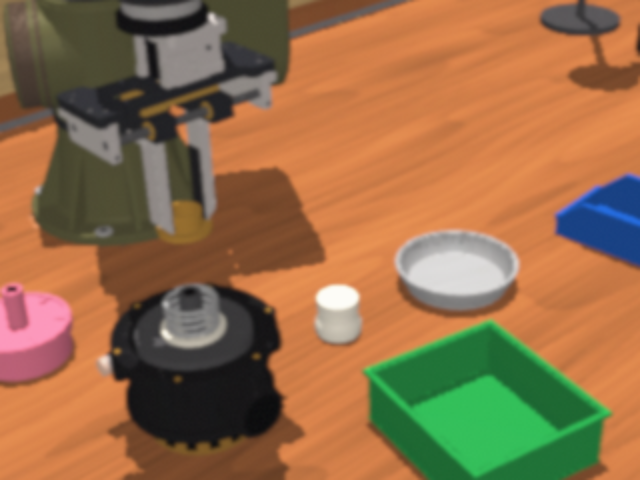

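The bush is in the gripper (185,222) and the spring stays on the boss (190,310). Next is the bin.

Call:
move_arm([
  [-1,0.1,-0.7,0,0,0,0],
  [-1,0.2,-1.5,0,0,0,0],
  [-1,0.4,-2.5,0,0,0,0],
  [-1,0.5,-3.5,0,0,0,0],
  [-1,0.65,-4.5,0,0,0,0],
  [-1,0.8,-5.5,0,0,0,0],
  [-1,0.9,-6.5,0,0,0,0],
  [-1,1.1,-7.5,0,0,0,0],
  [-1,1.3,-8.5,0,0,0,0],
  [-1,1.4,-9.5,0,0,0,0],
  [-1,1.5,-10.4,0,0,0,0],
  [-1,1.6,-11.2,0,0,0,0],
])

```text
time_s: 5.35
ee_pos: [0.5324, 0.3698, 0.2353]
eef_rot: [3.141, 0.002, 0.001]
force: [0.4, -0.5, -0.7]
grip_width: 0.0331
grip_force: 15.0
```

Call:
move_arm([
  [-1,0.03,-0.5,0.3,0,0,0],
  [-1,0.06,-0.86,1,0,0,0],
  [-1,0.06,-0.86,1.8,0,0,0],
  [-1,0.06,-0.86,2.6,0,0,0],
  [-1,0.06,-0.86,3.2,0,0,0],
  [-1,0.06,-0.86,3.6,0,0,0],
  [-1,0.06,-0.86,3.8,0,0,0],
  [-1,0.06,-0.86,3.8,0,0,0],
])

```text
time_s: 6.15
ee_pos: [0.5353, 0.4097, 0.0451]
eef_rot: [3.14, 0.003, -0.0]
force: [-0.5, 0.1, 0.0]
grip_width: 0.0333
grip_force: 15.0
```

```bash
python3 - <<'E'
from h import *
im,d=ctrl.camera("top"); save(cv2.resize(im[180:320,120:320],None,fx=3,fy=3),"b2.png"); o=ctrl.get_obs(); print(o["time_s"],o["ee_pos"],o["eef_rot"],o["grip_width"],o["grip_force"],o["force"])
E
```

```text
6.2 [0.53591664 0.4101645  0.04670106] [ 3.14115878e+00  6.95515471e-04 -6.30379229e-05] 0.033288008282640016 14.999808026477695 [ 0.94526064  0.66124989 -0.57555012]
```

View pics/b2.png

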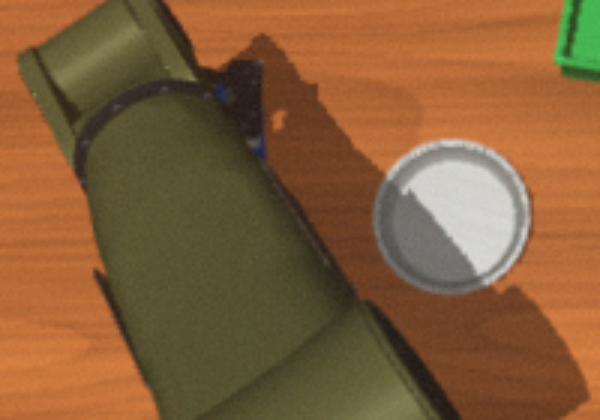

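The arm hides the bin in this view, so I'll rely on the measured pose and force for the set-down.

Call:
move_arm([
  [-1,0,0,0.15,0,0,0],
  [-1,0,0,0.25,0,0,0],
  [-1,0,0,0.3,0,0,0],
  [-1,0,0,0.32,0,0,0],
  [-1,0,0,0.33,0,0,0],
  [-1,0,0,0.33,0,0,0],
])

```text
time_s: 6.8
ee_pos: [0.5361, 0.4103, 0.0306]
eef_rot: [-3.141, -0.0, 0.0]
force: [-0.6, -0.1, -1.2]
grip_width: 0.0331
grip_force: 15.0
```

Call:
move_arm([
  [-1,0,0,0.01,0,0,0],
  [-1,0,0,0.02,0,0,0],
  [-1,0,0,0.02,0,0,0],
])

```text
time_s: 7.1
ee_pos: [0.5362, 0.4104, 0.03]
eef_rot: [-3.141, -0.001, 0.0]
force: [-2.6, -1.4, 4.5]
grip_width: 0.0327
grip_force: 15.0
```

Call:
move_arm([
  [0.0,0,0,0,0,0,0],
  [0.0,0,0,0,0,0,0],
  [0.0,0,0,0,0,0,0],
  [0.0,0,0,-0.3,0,0,0],
  [0.0,0,0,-1,0,0,0],
  [0.0,0,0,-2,0,0,0],
  [0.0,0,0,-3,0,0,0],
  [0.0,0,0,-4,0,0,0],
  [1,-0.2,1,-4.2,0,0,0],
  [1,-0.4,2,-4.2,0,0,0],
  [1,-0.5,3,-4.2,0,0,0],
  [1,-0.5,3,-4.2,0,0,0],
])

```text
time_s: 8.3
ee_pos: [0.5107, 0.2562, 0.2414]
eef_rot: [-3.142, -0.002, -0.003]
force: [-0.1, 0.8, -0.3]
grip_width: 0.0756
grip_force: 0.0
```

```bash
python3 - <<'E'
from h import *
np.set_printoptions(precision=4,suppress=True)
im,d=ctrl.camera("scene"); 
a=cv2.resize(im[180:270,410:530],(480,360))
b=cv2.resize(im[220:350,180:310],(360,360)); 
save(np.hstack([a[:,:430],b]),"b3.png")
P=cloud("scene",d,np.ones((480,640),bool))
for zl,zh,r in((.135,.150,.035),(.1125,.1195,.04),(.149,.156,.03)):
    Q=P[(P[:,2]>zl)&(P[:,2]<zh)&(np.hypot(*(P[:,:2]-[.453,-.193]).T)<r)]; print(len(Q),(Q.min(0)+Q.max(0))/2,np.ptp(Q,axis=0))
o=ctrl.get_obs(); print(o["time_s"],o["ee_pos"],o["grip_width"])
E
```

```text
316 [ 0.4551 -0.1949  0.1425] [0.0527 0.0506 0.0148]
242 [ 0.4566 -0.1934  0.116 ] [0.0713 0.078  0.0069]
88 [ 0.4564 -0.1943  0.1524] [0.048  0.0231 0.0069]
8.35 [0.5111 0.2579 0.2413] 0.0794769369037319
```

View pics/b3.png

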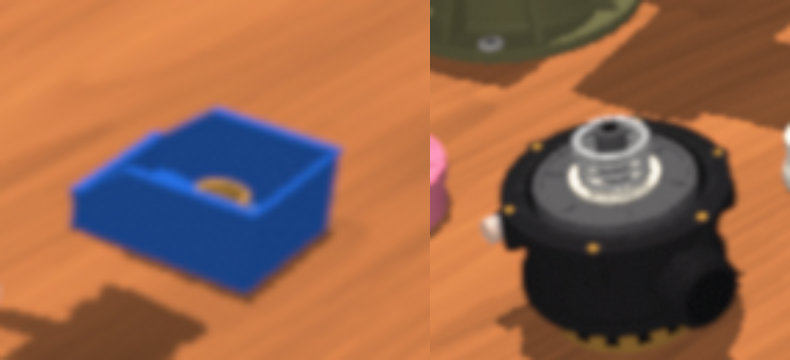

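The bush stands upright in the bin (225,188), and the spring stands on the washer round the boss (610,150). I'll go back for the spring.

Call:
move_arm([
  [1,-0.1,0.7,0,0,0,0],
  [1,-0.2,1.6,0,0,0,0],
  [1,-0.3,2.5,0,0,0,0],
  [1,-0.4,3.5,0,0,0,0],
  [1,-0.6,4.5,0,0,0,0],
  [1,-0.7,5.5,0,0,0,0],
  [1,-0.8,6.5,0,0,0,0],
  [1,-1,7.5,0,0,0,0],
  [1,-1.1,8.3,0,0,0,0],
  [1,-1.16,9.06,0,0,0,0],
  [1,-1.16,9.06,0,0,0,0],
  [1,-1.16,9.06,0,0,0,0],
])

```text
time_s: 9.55
ee_pos: [0.4535, -0.1927, 0.2398]
eef_rot: [-3.141, -0.0, -0.001]
force: [-0.0, 0.3, 0.4]
grip_width: 0.094
grip_force: 0.0
```

Call:
move_arm([
  [1,0,0,0.9,0,0,0],
  [1,0,0,1.7,0,0,0],
  [1,0,0,2.08,0,0,0],
  [1,0,0,2.08,0,0,0],
  [-1,0,0,2.08,0,0,0],
  [-1,0,0,2.08,0,0,0],
  [-1,0,0,2.08,0,0,0],
  [-1,0,0,2.08,0,0,0],
  [-1,0,0,2.08,0,0,0],
  [-1,0,0,2.08,0,0,0],
], grip_force=12)

```text
time_s: 10.55
ee_pos: [0.4531, -0.1928, 0.1358]
eef_rot: [3.141, -0.0, -0.0]
force: [-0.3, 1.6, 2.3]
grip_width: 0.0523
grip_force: 12.0
```

Call:
move_arm([
  [-1,0,0,-0.1,0,0,0],
  [-1,0,0,-0.3,0,0,0],
  [-1,0,0,-0.7,0,0,0],
  [-1,0,0,-1.3,0,0,0],
  [-1,0,0,-1.9,0,0,0],
  [-1,0,0,-2.2,0,0,0],
  [-1,0,0,-2.2,0,0,0],
])

```text
time_s: 11.25
ee_pos: [0.4537, -0.193, 0.2481]
eef_rot: [3.14, -0.004, 0.0]
force: [0.7, 0.1, -0.3]
grip_width: 0.0524
grip_force: 12.0
```

```bash
python3 - <<'E'
from h import *
im,d=ctrl.camera("scene"); save(cv2.resize(im[180:340,150:350],None,fx=3,fy=3),"s1.png"); o=ctrl.get_obs(); print(o["ee_pos"],o["grip_width"],o["grip_force"],o["force"])
E
```

```text
[ 0.45321712 -0.19283896  0.24630588] 0.05267367411122161 11.999905802076682 [ 0.32321768 -0.91329    -0.79324304]
```

View pics/s1.png

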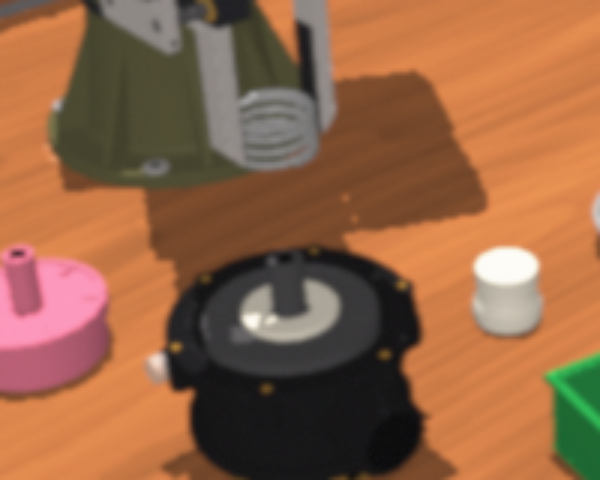

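The spring is held (275,130) and the washer is left on the rotor (290,308). Next is the dish.

Call:
move_arm([
  [-1,0,-0.6,0,0,0,0],
  [-1,0.07,-1.5,0,0,0,0],
  [-1,0.07,-2.4,0,0,0,0],
  [-1,0.07,-3.4,0,0,0,0],
  [-1,0.07,-4.4,0,0,0,0],
  [-1,0.07,-5.4,0,0,0,0],
  [-1,0.07,-6.3,0,0,0,0],
  [-1,0.07,-7,0,0,0,0],
  [-1,0.07,-7.36,0,0,0,0],
  [-1,0.07,-7.36,0.3,0,0,0],
  [-1,0.07,-7.36,1,0,0,0],
  [-1,0.07,-7.36,1.8,0,0,0],
])

```text
time_s: 12.5
ee_pos: [0.4563, 0.1754, 0.154]
eef_rot: [-3.141, -0.0, 0.0]
force: [0.5, 0.3, -0.5]
grip_width: 0.0525
grip_force: 12.0
```

Call:
move_arm([
  [-1,0,0,0.7,0,0,0],
  [-1,0,0,1.4,0,0,0],
  [-1,0,0,2,0,0,0],
  [-1,0,0,2.35,0,0,0],
  [-1,0,0,2.5,0,0,0],
  [-1,0,0,2.54,0,0,0],
  [-1,0,0,2.56,0,0,0],
  [-1,0,0,2.56,0,0,0],
])

```text
time_s: 13.3
ee_pos: [0.4569, 0.1754, 0.0281]
eef_rot: [-3.141, -0.001, 0.0]
force: [-0.5, 0.1, -0.3]
grip_width: 0.0524
grip_force: 12.0
```

Call:
move_arm([
  [-1,0,0,0.02,0,0,0],
  [-1,0,0,0.04,0,0,0],
  [-1,0,0,0.05,0,0,0],
  [-1,0,0,0.06,0,0,0],
  [-1,0,0,0.06,0,0,0],
])

```text
time_s: 13.8
ee_pos: [0.4566, 0.1753, 0.0247]
eef_rot: [-3.142, -0.0, 0.0]
force: [-2.8, -0.1, 4.4]
grip_width: 0.0522
grip_force: 12.0
```

Call:
move_arm([
  [0.5,0,0,0,0,0,0],
  [0.5,0,0,0,0,0,0],
  [0.5,0,0,0,0,0,0],
  [0.5,0,0,-0.3,0,0,0],
  [0.5,0,0,-1,0,0,0],
  [0.5,0,0,-2,0,0,0],
  [0.5,0,0,-3,0,0,0],
  [0.5,0,0,-4,0,0,0],
  [0.5,0,1,-4,0,0,0],
  [0.5,0,2,-4,0,0,0],
  [0.5,0,3,-4,0,0,0],
  [0.5,0,3.5,-4,0,0,0],
])

```text
time_s: 15.0
ee_pos: [0.4562, -0.0026, 0.2246]
eef_rot: [3.141, -0.0, -0.002]
force: [-0.2, -0.6, -0.2]
grip_width: 0.0704
grip_force: 0.0
```

```bash
python3 - <<'E'
from h import *
np.set_printoptions(precision=4,suppress=True)
im,d=ctrl.camera("scene"); 
a=cv2.resize(im[220:290,330:430],(500,350))
P=cloud("scene",d,np.ones((480,640),bool))
imt,dt=ctrl.camera("top")
b=cv2.resize(imt[200:290,360:430],(280,350))
save(np.hstack([a,b]),"s2.png")
for n,dd,im_ in(("scene",d,im),("top",dt,imt)):
    P=at_depth(n,np.stack(np.meshgrid(np.arange(640),np.arange(480)),-1).reshape(-1,2),dd.ravel()); g=im_.reshape(-1,3).min(1)
    m=(g>130)&(P[:,2]>.10)&(P[:,2]<.135)&(np.hypot(*(P[:,:2]-[.453,-.193]).T)<.042)
    Q=P[m]; print(n,len(Q),(Q.min(0)+Q.max(0))/2,np.ptp(Q,axis=0),np.median(Q[:,2]))
    for zl,zh,r in((.140,.158,.03),(.1125,.1195,.034)):
        Q=P[(P[:,2]>zl)&(P[:,2]<zh)&(np.hypot(*(P[:,:2]-[.453,-.193]).T)<r)]; print(len(Q),(Q.min(0)+Q.max(0))/2,np.ptp(Q,axis=0)) if len(Q) else 0
o=ctrl.get_obs(); print(o["time_s"],o["ee_pos"],o["grip_width"])
E
```

```text
scene 446 [ 0.449  -0.1912  0.1217] [0.0729 0.0676 0.0236] 0.11694402008377301
129 [ 0.4538 -0.194   0.1485] [0.0242 0.0228 0.0159]
396 [ 0.4544 -0.1926  0.116 ] [0.0627 0.0663 0.007 ]
top 377 [ 0.4535 -0.1937  0.1138] [0.0644 0.063  0.0207] 0.1155540537973647
68 [ 0.4518 -0.1909  0.1488] [0.0219 0.021  0.0173]
265 [ 0.4517 -0.1906  0.116 ] [0.0637 0.062  0.0069]
15.1 [ 0.4564 -0.0023  0.2244] 0.07055349241574174
```

View pics/s2.png

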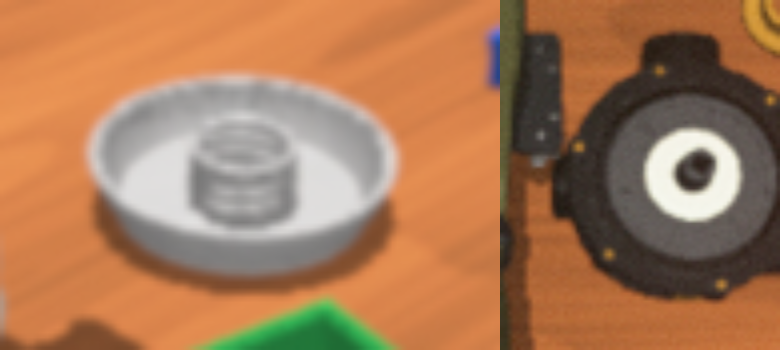

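The spring stands in the dish (243,170). The washer is centred on the boss (692,175).

Call:
move_arm([
  [0.5,-0.03,0.8,0,0,0,0],
  [0.5,-0.07,1.7,0,0,0,0],
  [0.5,-0.07,2.6,0,0,0,0],
  [0.5,-0.07,3.4,0,0,0,0],
  [0.5,-0.07,3.85,0,0,0,0],
  [0.5,-0.07,3.85,0,0,0,0],
  [0.5,-0.07,3.85,0.6,0,0,0],
  [0.5,-0.07,3.85,1.2,0,0,0],
  [0.5,-0.07,3.85,1.7,0,0,0],
  [0.5,-0.07,3.85,1.8,0,0,0],
  [0.5,-0.07,3.85,1.8,0,0,0],
], grip_force=10)

```text
time_s: 16.2
ee_pos: [0.4532, -0.1913, 0.1345]
eef_rot: [-3.141, 0.001, 0.001]
force: [-0.3, 0.3, 0.9]
grip_width: 0.0704
grip_force: 0.0
```

Call:
move_arm([
  [0.5,0,0,0.08,0,0,0],
  [0.5,0,0,0.14,0,0,0],
  [0.5,0,0,0.16,0,0,0],
  [0.5,0,0,0.16,0,0,0],
  [0.5,0,0,0.16,0,0,0],
])

```text
time_s: 16.7
ee_pos: [0.4531, -0.1923, 0.1267]
eef_rot: [3.141, -0.0, -0.0]
force: [-0.7, -0.6, -0.5]
grip_width: 0.0704
grip_force: 0.0
```

Call:
move_arm([
  [-1,0,0,0,0,0,0],
  [-1,0,0,0,0,0,0],
  [-1,0,0,0,0,0,0],
  [-1,0,0,0,0,0,0],
  [-1,0,0,0,0,0,0],
])

```text
time_s: 17.2
ee_pos: [0.4531, -0.1923, 0.1265]
eef_rot: [3.141, -0.0, -0.0]
force: [-1.0, -2.0, 1.5]
grip_width: 0.06
grip_force: 9.9
```

Call:
move_arm([
  [-1,0,0,-0.05,0,0,0],
  [-1,0,0,-0.15,0,0,0],
  [-1,0,0,-0.35,0,0,0],
  [-1,0,0,-0.7,0,0,0],
  [-1,0,0,-1.1,0,0,0],
  [-1,0,0,-1.5,0,0,0],
  [-1,0,0,-1.8,0,0,0],
  [-1,0,0,-1.8,0,0,0],
])

```text
time_s: 18.0
ee_pos: [0.4537, -0.1924, 0.2189]
eef_rot: [3.14, -0.004, 0.0]
force: [0.3, 0.3, -0.1]
grip_width: 0.0603
grip_force: 10.0
```

```bash
python3 - <<'E'
from h import *
im,d=ctrl.camera("scene"); save(cv2.resize(im[180:340,150:350],None,fx=3,fy=3),"w1.png"); o=ctrl.get_obs(); print(o["ee_pos"],o["grip_width"],o["grip_force"],o["force"])
E
```

```text
[ 0.45330394 -0.19226234  0.21736689] 0.060329236229107186 9.953630659729242 [-0.40915174  0.49653841 -0.3041747 ]
```

View pics/w1.png

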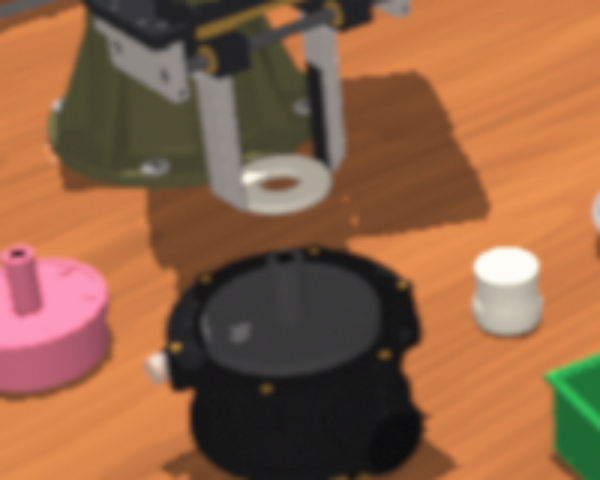

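The washer is held (285,183). I'll check that it is level while moving to the block.

```bash
python3 - <<'E'
from h import *
np.set_printoptions(precision=4,suppress=True)
im,d=ctrl.camera("scene"); o=ctrl.get_obs()["ee_pos"]
P=at_depth("scene",np.stack(np.meshgrid(np.arange(640),np.arange(480)),-1).reshape(-1,2),d.ravel()); g=im.reshape(-1,3).min(1)
m=(g>120)&(abs(P[:,2]-.2065)<.014)&(abs(P[:,0]-.4545)<.036)&(abs(P[:,1]+.194)<.024)
Q=P[m];A=np.c_[Q[:,:2]-Q[:,:2].mean(0),np.ones(len(Q))]
for _ in range(4):
    s=np.linalg.lstsq(A,Q[:,2],rcond=None)[0]; r=Q[:,2]-A@s; k=abs(r)<.003; Q,A=Q[k],A[k]
print(len(Q),s,r.std(),Q.min(0),Q.max(0),o)
E
```

```text
329 [-0.01    0.0036  0.208 ] 0.001108519198058034 [ 0.4234 -0.2178  0.2047] [ 0.4857 -0.1701  0.2104] [ 0.453  -0.1921  0.2164]
```

It is level and centred. Next is the block.

Call:
move_arm([
  [-1,0.1,0.5,0,0,0,0],
  [-1,0.15,1.3,0,0,0,0],
  [-1,0.2,2.2,0,0,0,0],
  [-1,0.3,3.2,0,0,0,0],
  [-1,0.35,4,0,0,0,0],
  [-1,0.39,4.6,0,0,0,0],
  [-1,0.39,4.81,0.3,0,0,0],
  [-1,0.39,4.81,1,0,0,0],
  [-1,0.39,4.81,1.8,0,0,0],
  [-1,0.39,4.81,2.5,0,0,0],
  [-1,0.39,4.81,3,0,0,0],
  [-1,0.39,4.81,3.2,0,0,0],
])

```text
time_s: 19.3
ee_pos: [0.4714, -0.4307, 0.0524]
eef_rot: [-3.137, 0.004, 0.001]
force: [-0.0, 0.4, 0.4]
grip_width: 0.0601
grip_force: 10.0
```

Call:
move_arm([
  [-1,0,0,0.15,0,0,0],
  [-1,0,0,0.28,0,0,0],
  [-1,0,0,0.34,0,0,0],
  [-1,0,0,0.34,0,0,0],
])

```text
time_s: 19.7
ee_pos: [0.4727, -0.4328, 0.0398]
eef_rot: [3.141, -0.0, -0.0]
force: [0.5, 0.6, -0.2]
grip_width: 0.0605
grip_force: 10.0
```

```bash
python3 - <<'E'
from h import *
im,d=ctrl.camera("scene"); save(cv2.resize(im[330:450,70:230],None,fx=4,fy=4),"w2.png"); o=ctrl.get_obs(); print(o["ee_pos"],o["grip_width"],o["grip_force"],o["force"])
E
```

```text
[ 0.4727468  -0.43290054  0.04003157] 0.06013252357797907 9.953704713843763 [-0.80446752  0.38083898 -0.68500075]
```

View pics/w2.png

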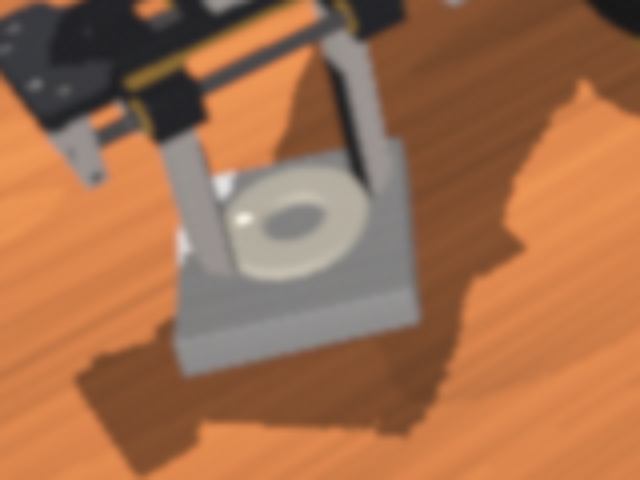

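The washer hangs just above the middle of the block (300,222). Lowering to contact.

Call:
move_arm([
  [-1,0,0,0.02,0,0,0],
  [-1,0,0,0.04,0,0,0],
  [-1,0,0,0.05,0,0,0],
  [-1,0,0,0.06,0,0,0],
  [-1,0,0,0.06,0,0,0],
])

```text
time_s: 20.25
ee_pos: [0.4726, -0.4328, 0.0366]
eef_rot: [3.141, -0.0, 0.0]
force: [-1.9, 0.1, 1.8]
grip_width: 0.0602
grip_force: 9.9
```

Call:
move_arm([
  [-1,0,0,0.01,0,0,0],
  [-1,0,0,0.01,0,0,0],
  [0.5,0,0,0.01,0,0,0],
  [0.5,0,0,0.01,0,0,0],
  [0.5,0,0,0.01,0,0,0],
  [0.5,0,0,-0.2,0,0,0],
  [0.5,0,0,-1,0,0,0],
  [0.5,0,0,-2,0,0,0],
  [0.5,0,0,-3,0,0,0],
  [0.5,0,0,-3.8,0,0,0],
  [0.0,0,-0.5,-3.8,0,0,0],
  [0.0,0,-1,-3.8,0,0,0],
])

```text
time_s: 21.45
ee_pos: [0.4725, -0.3825, 0.2284]
eef_rot: [3.14, -0.002, -0.001]
force: [1.2, 0.8, -1.0]
grip_width: 0.058
grip_force: 0.0
```

```bash
python3 - <<'E'
from h import *
np.set_printoptions(precision=4,suppress=True)
im,d=ctrl.camera("scene"); 
P=at_depth("scene",np.stack(np.meshgrid(np.arange(640),np.arange(480)),-1).reshape(-1,2),d.ravel())
m=(P[:,2]>.0235)&(P[:,2]<.032)&(np.hypot(*(P[:,:2]-[.4735,-.434]).T)<.045); Q=P[m]
print("washer",len(Q),(Q.min(0)+Q.max(0))/2,np.ptp(Q,axis=0))
m=(P[:,2]>.14)&(P[:,2]<.158)&(np.hypot(*(P[:,:2]-[.4535,-.193]).T)<.03); Q=P[m]
print("boss",len(Q),(Q.min(0)+Q.max(0))/2,np.ptp(Q,axis=0))
save(np.hstack([cv2.resize(im[350:440,90:200],(440,360)),cv2.resize(im[240:350,190:310],(360,360))[:, :340]]),"w3.png"); print(ctrl.get_obs()["ee_pos"],ctrl.get_obs()["time_s"])
E
```

```text
washer 711 [ 0.4746 -0.4339  0.0273] [0.0739 0.0834 0.0075]
boss 127 [ 0.4537 -0.1942  0.1483] [0.0227 0.0226 0.0159]
[ 0.4729 -0.3792  0.228 ] 21.5
```

View pics/w3.png

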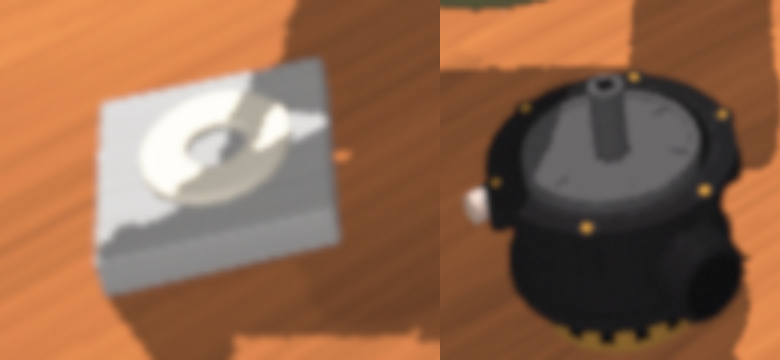

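The washer lies flat within the block's top (213,148), and the rotor's boss is bare (607,120). I'll go for the rotor.

Call:
move_arm([
  [0.1,-0.1,-0.8,0,0,0,0],
  [0.1,-0.2,-1.7,0,0,0,0],
  [0.1,-0.3,-2.6,0,0,0,0],
  [0.1,-0.4,-3.4,0,0,0,0],
  [0.1,-0.4,-3.81,0,0,0,0],
  [0.1,-0.4,-3.81,0,0,0,0],
  [0.1,-0.4,-3.81,0.7,0,0,0],
  [0.1,-0.4,-3.81,1.4,0,0,0],
  [0.1,-0.4,-3.81,1.85,0,0,0],
  [0.1,-0.4,-3.81,1.97,0,0,0],
  [0.1,-0.4,-3.81,1.97,0,0,0],
], grip_force=35)

```text
time_s: 22.6
ee_pos: [0.4525, -0.1929, 0.128]
eef_rot: [-3.141, 0.001, -0.001]
force: [0.3, -0.4, 0.7]
grip_width: 0.0517
grip_force: 0.0
```

Call:
move_arm([
  [-1,0,0,0,0,0,0],
  [-1,0,0,0,0,0,0],
  [-1,0,0,0,0,0,0],
  [-1,0,0,0,0,0,0],
  [-1,0,0,0,0,0,0],
  [-1,0,0,0,0,0,0],
  [-1,0,0,0,0,0,0],
])

```text
time_s: 23.3
ee_pos: [0.4528, -0.1925, 0.1286]
eef_rot: [3.141, -0.001, -0.0]
force: [-1.1, -0.7, 6.9]
grip_width: 0.021
grip_force: 35.0
```

Call:
move_arm([
  [-1,0,0,-0.05,0,0,0],
  [-1,0,0,-0.15,0,0,0],
  [-1,0,0,-0.35,0,0,0],
  [-1,0,0,-0.7,0,0,0],
  [-1,0,0,-1.1,0,0,0],
  [-1,0,0,-1.5,0,0,0],
  [-1,0,0,-1.9,0,0,0],
  [-1,0,0,-2,0,0,0],
  [-1,0,0,-2,0,0,0],
])

```text
time_s: 24.2
ee_pos: [0.4527, -0.1922, 0.2284]
eef_rot: [3.141, -0.001, 0.0]
force: [-0.2, -0.2, -4.1]
grip_width: 0.0216
grip_force: 35.0
```

```bash
python3 - <<'E'
from h import *
im,d=ctrl.camera("scene"); save(cv2.resize(im[150:390,150:470],None,fx=2,fy=2),"r1.png"); o=ctrl.get_obs(); print(o["ee_pos"],o["grip_width"],o["grip_force"],o["force"],o["moment"])
E
```

```text
[ 0.45236298 -0.19213433  0.22751277] 0.021168363038075195 34.998300075531006 [-0.61388718 -0.03204341 -3.53502521] [0.05101007 0.05603858 0.03652653]
```

View pics/r1.png

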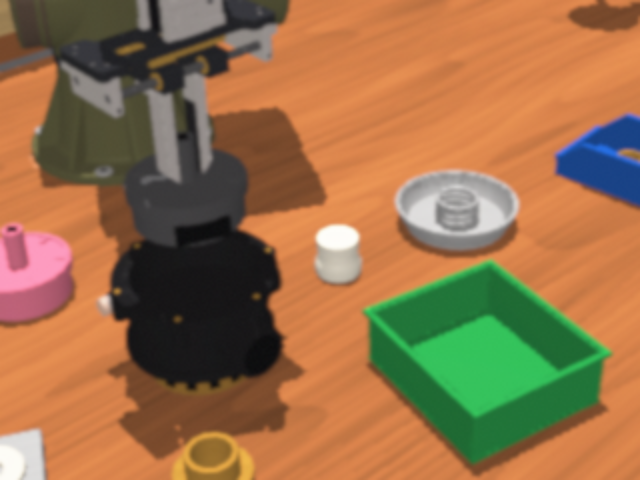

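The rotor is held level above the valve (188,195). Next is the tub.

Call:
move_arm([
  [-1,0.3,-0.25,0,0,0,0],
  [-1,0.9,-0.75,0,0,0,0],
  [-1,1.5,-1.25,0,0,0,0],
  [-1,2.1,-1.75,0,0,0,0],
  [-1,2.7,-2.25,0,0,0,0],
  [-1,3.3,-2.75,0,0,0,0],
  [-1,3.8,-3.2,0,0,0,0],
  [-1,4.15,-3.45,0,0,0,0],
  [-1,4.23,-3.53,0,0,0,0],
  [-1,4.23,-3.53,0.4,0,0,0],
  [-1,4.23,-3.53,1,0,0,0],
  [-1,4.23,-3.53,1.6,0,0,0],
])

```text
time_s: 25.45
ee_pos: [0.6633, -0.0162, 0.1461]
eef_rot: [3.142, 0.001, -0.0]
force: [0.4, -0.8, -4.0]
grip_width: 0.0216
grip_force: 35.0
```

Call:
move_arm([
  [-1,0,0,0.5,0,0,0],
  [-1,0,0,1,0,0,0],
  [-1,0,0,1.4,0,0,0],
  [-1,0,0,1.6,0,0,0],
  [-1,0,0,1.66,0,0,0],
  [-1,0,0,1.66,0,0,0],
  [-1,0,0,1.66,0,0,0],
])

```text
time_s: 26.15
ee_pos: [0.6645, -0.0159, 0.0661]
eef_rot: [3.141, -0.002, -0.0]
force: [0.7, -0.4, -3.5]
grip_width: 0.0213
grip_force: 35.0
```

Call:
move_arm([
  [-1,0,0,0.02,0,0,0],
  [-1,0,0,0.04,0,0,0],
  [-1,0,0,0.05,0,0,0],
  [-1,0,0,0.06,0,0,0],
  [-1,0,0,0.06,0,0,0],
])

```text
time_s: 26.65
ee_pos: [0.6642, -0.0157, 0.0626]
eef_rot: [3.142, -0.0, 0.0]
force: [-3.8, 1.9, 4.2]
grip_width: 0.0213
grip_force: 35.0
```

Call:
move_arm([
  [-0.2,0,0,0,0,0,0],
  [-0.2,0,0,0,0,0,0],
  [-0.2,0,0,0,0,0,0],
  [-0.2,0,0,0,0,0,0],
  [-0.2,0,0,-0.3,0,0,0],
  [-0.2,0,0,-1,0,0,0],
  [-0.2,0,0,-2,0,0,0],
  [-0.2,0,0,-3,0,0,0],
  [-0.2,0,0,-4,0,0,0],
  [-0.2,-1,1,-4,0,0,0],
  [-0.2,-2,2,-4,0,0,0],
  [-0.2,-3,3,-4,0,0,0],
])

```text
time_s: 27.85
ee_pos: [0.5565, -0.1226, 0.2633]
eef_rot: [3.141, -0.001, 0.001]
force: [0.6, -1.6, 1.1]
grip_width: 0.0374
grip_force: 0.0
```

```bash
python3 - <<'E'
from h import *
im,d=ctrl.camera("scene"); save(cv2.resize(im[170:430,90:510],(800,495)),"f.png"); o=ctrl.get_obs(); print(o["time_s"],o["ee_pos"],o["grip_width"],o["force"])
E
```

```text
27.9 [ 0.55277709 -0.12691851  0.26345   ] 0.03769504999519331 [-3.80158788 -3.65796621  0.62979821]
```

View pics/f.png

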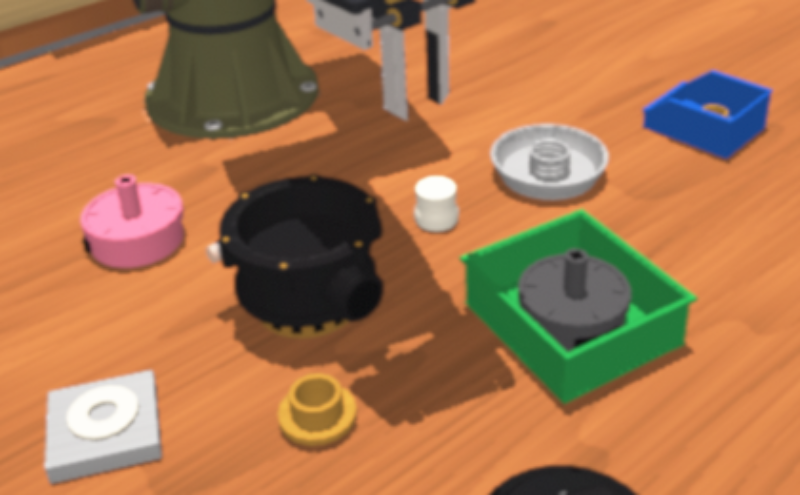

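The picture shows the rotor upright in the tub (575,290), the spring in the dish (550,160) and the bush in the bin (715,108). The washer is on the block (103,412), the grease jar is untouched (437,203), and the arm is clear. I'll let it settle and hand in.

Call:
move_arm([
  [-0.2,0,0,0,0,0,0],
  [-0.2,0,0,0,0,0,0],
  [-0.2,0,0,0,0,0,0],
])

```text
time_s: 28.2
ee_pos: [0.5586, -0.121, 0.2622]
eef_rot: [-3.142, -0.0, 0.001]
force: [0.1, 0.5, -0.1]
grip_width: 0.0376
grip_force: 0.0
```

```bash
python3 -c "
from station import ctrl
print(ctrl.hand_in())"
```

```text
the job is handed in; nothing more can be done
None
```

I stripped the valve in order and handed the job in at about 28 s: bush in the bin, spring in the dish, washer flat on the block, rotor in the tub, all the same way up, with the grease jar left where it stands.

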